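Kettle earth check with the cordless test pen, ending on the half-pressed reading plunger

TASK

Safety-check the kettle with the orange cordless test pen: take the pen from its black holder, rest its brass tip for about a second on the yellow-ringed contact in the middle of the kettle's power base, then for about a second on the yellow-ringed screw on top of the kettle's handle bracket. Then, with the pen tip, push the yellow tester's spring-loaded plunger half way down (its red lower half just sunk from sight, its white upper half still showing) and finish there, still gripping the pen and holding the plunger half way; never push the plunger fully home, which wipes the readings, nor touch the tester with the gripper. Do not shove or tip the kettle, and leave the three tea cups on the blue tray where they are.

Things in the scene. Friction and masses are not known exactly. Their poses are not given: they have to be found in the camera images.
- pen: Loose orange test pen, about 60 g, standing upright, tip down, in the holder. 150 mm long: a brass rod tip 6 mm thick and 45 mm long with a flat end, then a square orange body 20 x 20 mm and 105 mm long with a black band 10 mm from the top. Origin at the end of the tip, z along the pen to its top, x and y square to the flat sides. In the holder its top 78 mm stand free (heights 80 to 158 mm above the counter).
- pen_tip (a point): The end of the pen's brass tip (same point as the pen's origin).
- holder: Black upright holder, fixed to the counter: 56 x 56 mm and 80 mm high on an 84 x 84 x 6 mm foot, with a 23 mm square socket 72 mm deep, open at the top. Stands in front of the robot, 0.42 to 0.46 m out. Origin at the centre of its underside; yaw varies.
- power_base: One of the three main pieces (power base, kettle, tester) that swap places: one stands left, one in the middle, one right of the robot's working area, 0.5 to 0.7 m out. Black round kettle power base, fixed to the counter, 156 mm across, 18 mm high, with a grey central boss 40 mm across up to 26 mm. Origin at the centre of its underside. Empty: the kettle stands elsewhere.
- base_contact (a point): Centre of the upper face of the power base's contact: a level brass disc 16 mm across in a yellow ring, facing up, 27 mm above the counter. Rigid.
- kettle: One of the three main pieces (power base, kettle, tester) that swap places: one stands left, one in the middle, one right of the robot's working area, 0.5 to 0.7 m out. Loose stainless steel kettle, 0.6 to 1 kg, 136 mm across, lid top 142 mm and lid knob 167 mm high. Origin at the centre of its underside; black handle towards its -x (out to 125 mm), spout towards its +x (out to 116 mm).
- kettle_screw (a point): Centre of the upper face of the screw on the steel handle bracket: a level brass disc 16 mm across in a yellow ring, facing up, 82 mm from the kettle's axis towards the handle (kettle's -x), 129 mm above the counter.
- tester: One of the three main pieces (power base, kettle, tester) that swap places: one stands left, one in the middle, one right of the robot's working area, 0.5 to 0.7 m out. Yellow tester box with dark ends and a screen, fixed to the counter, 150 (x) x 100 (y) x 44 mm high. Origin at the centre of its underside. A black collar 32 mm across, its top 55 mm above the counter, surrounds the plunger, 30 mm from the centre towards the tester's -x.
- plunger (a joint): Travel of the tester's plunger in m: 0 fully up, 0.016 fully home, positive downwards; half way is 0.008. A spring pushes it up: about 2 N to start it, 4 N half way, 6.6 N fully home; it comes back up when let go.
- plunger_top (a point): Centre of the plunger's flat level top: 20 mm across, 71 mm above the counter when fully up; moves down with the plunger. The plunger's upper 8 mm are white, the lower 8 mm red.
- cup1: Loose small white tea cup, 68 mm across, 50 mm high, on the blue tray (240 x 200 mm, rim 25 mm high) at the right edge of the working area. Origin under its centre. Leave alone.
- cup2: Loose small white tea cup, as cup1.
- cup3: Loose small white tea cup, as cup1.

How it is judged (in metres and radians):
On the way, in this order (a step that is already met when the one before it is completed fails the run):
1. the held pen's tip rests on the power base's contact (distance between pen_tip and base_contact below 0.009 m and contact force between pen and power_base above 0.3 N and contact force between the fingers and pen above 2 N), for 0.3 s.
2. then it rests on the screw on the kettle's handle bracket (distance between pen_tip and kettle_screw below 0.009 m and contact force between pen and kettle above 0.3 N and contact force between the fingers and pen above 2 N), for 0.3 s.
At the end, for the whole second after the job is handed in: The gripped pen's tip stands on the plunger's top (within 11 mm of its centre), pressing with over 1 N, and the plunger is held 5.5 to 10.5 mm down (half way is 8 mm), the pen within 0.6 rad of upright; the kettle stands upright and the three cups are within 20 mm of where they were (value of joint plunger between 0.0055 and 0.0105 m and distance between pen_tip and plunger_top below 0.011 m and contact force between pen and tester above 1 N and contact force between the fingers and pen above 2 N and angle between pen's own z axis and vertical below 0.6 rad and angle between kettle's own z axis and vertical below 0.05 rad and distance of each of cup1, cup2, cup3 from where it was at the start of the episode below 0.02 m); the arm keeps its last pose, push and grip.
It fails at once if the plunger is pushed home (beyond 14 mm) (value of joint plunger above 0.014 m).
It fails at once if the gripper or arm touches the tester or its plunger (contact force between the arm and tester above 0.5 N).
It fails at once if the gripper's fingers touch the tester or its plunger (contact force between the fingers and tester above 0.5 N).
It fails at once if the kettle is shoved more than 20 mm or tipped (distance of kettle from where it was at the start of the episode above 0.02 m or angle between kettle's own z axis and vertical above 0.2 rad).
It fails at once if a bystander is moved more than 20 mm (distance of any of cup1, cup2, cup3 from where it was at the start of the episode above 0.02 m).
It also fails if it takes over 61 s, if anything falls off the work surface, if the arm or the gripper's body presses on something with over 40 N, if the wrist force passes 120 N, or if a joint passes its speed limit or range.

ROBOT

A 6-joint arm with a two-finger parallel gripper is mounted at the origin on the work surface. World frame = base frame: x ahead of the robot, y to its left, z up, the work surface at z = 0. Lengths are in m, angles in degrees, forces in N, time in s.
With the tool pointing down it reaches from about 0.4 to 0.825 m from the base axis. Payload 7 kg.
Tool frame: the origin (TCP) lies at the centre of the arm's flange, where the gripper is bolted on; the fingertips stand 178 mm ahead of it and the grasp point (between the pads) lies 159 mm ahead of it (tip_reach is the distance from the TCP to the fingertips, in m); z points along the fingers, y is the line along which they close (so a half turn about z gives the same grasp; the last joint's range is limited). The gripper opens to 88 mm and grips with 3 to 60 N. Pads are 19 mm wide; open, the fingers measure 130 mm over their backs; the gripper's body (78 mm by 193 mm) begins 47 mm behind the grasp point.
Start: joints at [80.048, 20.546, 0.682, 0, -70.136, -16.507], TCP at [0.301, 0.604, 0.405] pointing down, gripper open.
Joint ranges: [-176.03, 176.03], [-82.01, 121.73], [-58.28, 71.71], [-173.87, 95.51], [-174.79, -0.11], [-173.66, 173.66]. Speed limits (degrees/s): [136.94, 136.94, 172.46, 180, 180, 180].

INTERFACE

Orientations are given as [roll, pitch, yaw] about the fixed x, y, z axes, in that order (R = Rz(yaw) Ry(pitch) Rx(roll)).
In Python, from plant import * gives the robot as it stands.
- The arm moves only by the shell command python3 -m handwheel 'ROWS'. ROWS is JSON, a list of rows, each a list of 7 numbers: the opening, from -1 (shut) to 1 (fully open), then the shift along the tool's x, y, z as a fraction of full scale, then the turn, a rotation vector about the tool's x, y, z as a fraction of full scale. A call has 1 to 5 rows; each row shifts and turns the commanded pose from where the row before left it, along the tool's axes as they then stand; what a row does not reach is not made up. Full scale, the value 1, is 0.025 m for a shift and 6 degrees for a turn. A row lasts 1/8 s, in which the tool goes at most 62.5 mm and 10.7 degrees, less where a joint would pass 70% of its speed; a pose out of reach is approached as far as the arm can. A call with a number of a shift or a turn outside -1 to 1 is refused whole. A call with a gripper value outside its range is refused whole. The fingers move at their own pace and stop on an object; the grip force is fixed at half the most. Time passes only in rows, so rows that do not move let the fingers close. It gives the time, the measured TCP pose, the force, the opening and the grip force at its end, in the units of the state.
- get_obs(): the state, without advancing time (a new reading comes with each control period).
- snapshot(name): name is "scene" or "top" or "wrist"; returns a dict with "color" (400x640x3 uint8, red, green, blue), "fx", "fy", "cx", "cy" (pixels), "R" (3x3) and "t" (3): a world point X has camera coordinates R X + t; the wrist camera has in their place "tool_from_camera" (4x4, takes a point from camera to tool coordinates, whose origin is the TCP and whose axes are the flange's). Camera axes: x right, y down, z forward; pixel columns grow to the right and rows downward; lengths in m; the calibration is good to about 2 mm. A picture is of the moment at which its call begins: read the wrist's pose just before it. There is no depth.
- close_job(): hands the job in; it is judged then, once.
The state is a dict: "clock": time; "joint_pos": joint angles; "qvel": joint speeds; "tau": joint torques, N m; "tool_pos": TCP position; "orientation": TCP orientation; "force": force on the tool from outside, world axes, zero at the start; "moment": the same for the moment, N m; "opening": finger opening in m; "gripper_force": force on a finger pad.
Only numpy, scipy, OpenCV 4.12 (cv2) and the standard library are available. Lean on these libraries where they do the work, as an engineer would, in place of code of your own. Each camera call takes 0.05 s, during which the arm holds its last target. There are 200 camera calls.

## Working session

There is one attempt and no reset: what is moved stays moved. The work goes in short steps, Python scripts to look and compute and a shell command to move; the robot and the scene stay as the last step left them, time stands still between calls to the robot, and variables do not carry over. Pictures are saved under pics/ and viewed, at most 10 in all, crops included, and the job is handed in when it is done.

```bash
mkdir -p pics; ls; python3 - <<'E'
from plant import *
import cv2
for n in ("top","scene"):
    s=snapshot(n); cv2.imwrite(f"pics/{n}0.png",s["color"][:,:,::-1]); print(n,s["fx"],s["fy"],s["cx"],s["cy"],s["R"],s["t"])
print(get_obs())
E
```

```text
pics
top 400.699178666574 400.699178666574 318.87347626306575 191.1238521771659 [[-0.0157543  -0.99985417 -0.0065909 ]
 [-0.98124998  0.01672688 -0.19201219]
 [ 0.19209443  0.0034423  -0.98137041]] [-0.06119421  0.54896295  1.15319254]
scene 431.4901908654638 431.4901908654638 327.34537531270604 205.35916640732665 [[-0.59504288  0.80353821  0.01582134]
 [ 0.61737705  0.46961171 -0.63111839]
 [-0.51455763 -0.36577477 -0.77552515]] [ 0.35326968 -0.22978411  1.47668745]
{'clock': 0.1, 'joint_pos': array([ 8.00484879e+01,  2.05859927e+01,  6.39355759e-01, -1.68538382e-02,
       -7.01356802e+01, -1.65083275e+01]), 'qvel': array([ 0.09753355, -0.06607007,  0.09233546,  0.09088079, -0.03000779,
        0.03038871]), 'tau': array([-9.88201173e-04, -5.84162164e+01,  2.93753511e+01,  7.01552242e+00,
        1.02167315e-02, -5.21937795e-05]), 'tool_pos': array([0.30067307, 0.60414172, 0.4038366 ]), 'orientation': array([ 1.79916574e+02, -8.20129381e-03, -2.64655718e+01]), 'force': array([0.27166181, 0.14494254, 0.61120075]), 'moment': array([ 0.02454605, -0.00328572, -0.01863382]), 'gripper_force': 0.0, 'opening': 0.08784170471381647}
```

View pics/top0.png

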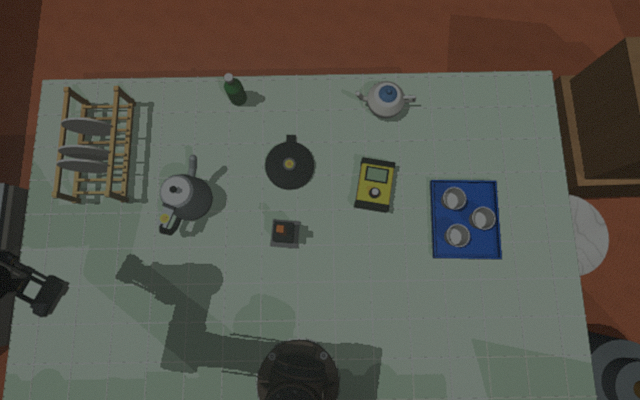

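View pics/scene0.png

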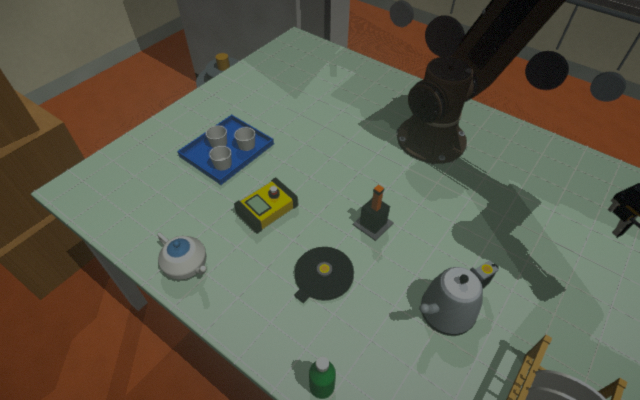

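The top view shows the kettle left (screw about 165,218), the base in the middle (contact about 289,163), the tester right (plunger about 375,192) and the pen top about (280,229). I'll enlarge these spots next.

```bash
python3 - <<'E'
import cv2,numpy as np
a=cv2.imread("pics/top0.png"); b=cv2.imread("pics/scene0.png")
def c(im,u,v): return cv2.resize(im[v-20:v+20,u-20:u+20],(260,260),interpolation=cv2.INTER_CUBIC)
m=np.vstack([np.hstack([c(a,280,230),c(a,289,163),c(a,165,218)]),np.hstack([c(a,375,192),c(b,375,200),c(b,487,270)])])
m=cv2.convertScaleAbs(m,alpha=1.5)
cv2.imwrite("pics/crop1.png",m)
E
```

```text
(no output)
```

View pics/crop1.png

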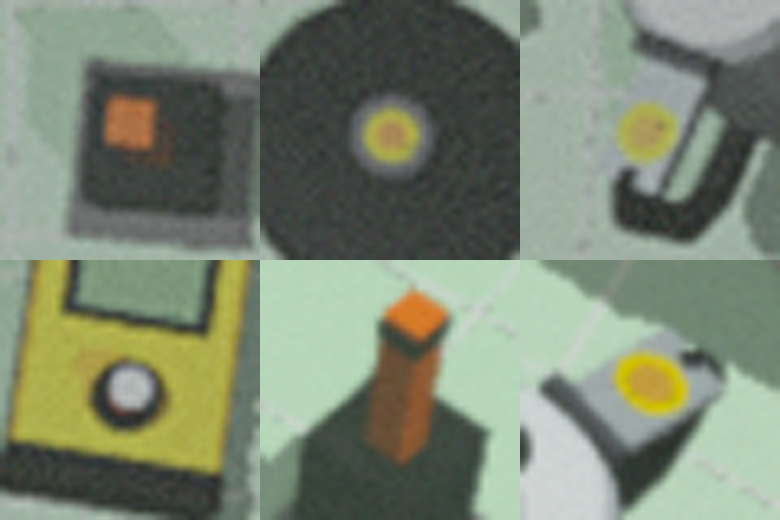

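Crops: pen top (279.7,228.5), contact (288.7,163.1), screw (164.1,217.9), plunger (374.6,191.1) in the top view; pen (378.3,188.0) and screw (486.7,268.7) in the scene view.

```bash
cat > h.py <<'E'
from plant import *
import numpy as np, cv2
from scipy.spatial.transform import Rotation as Ro
def ray(s,u,v,z,R=None,t=None):
    R=np.array(s["R"]) if R is None else R; t=np.array(s["t"]) if t is None else t
    c=-R.T@t; d=R.T@np.array([(u-s["cx"])/s["fx"],(v-s["cy"])/s["fy"],1]); return c+d*(z-c[2])/d[2]
def wristcam(o,s):
    T=np.eye(4); T[:3,:3]=Ro.from_euler("xyz",o["orientation"],degrees=True).as_matrix(); T[:3,3]=o["tool_pos"]
    C=T@np.array(s["tool_from_camera"]); R=C[:3,:3].T; return R,-R@C[:3,3]
def togo(p,yaw=None):
    "shift in tool-axis rows (25mm) and yaw turn in rows (6 deg) to bring TCP to p"
    o=get_obs(); M=Ro.from_euler("xyz",o["orientation"],degrees=True)
    d=M.inv().apply(np.array(p)-o["tool_pos"])/.025
    print("rows xyz",d.round(2), "tool",o["tool_pos"].round(4),o["orientation"].round(2),"F",o["force"].round(1),"t",o["clock"])
    if yaw is not None:
        print("turn rows",(M.inv()*Ro.from_euler("xyz",[180,0,yaw],degrees=True)).as_rotvec(degrees=True)/6)
E
python3 - <<'E'
from h import *
a=snapshot("top"); b=snapshot("scene")
f=lambda s,u,v,z:ray(s,u,v,z).round(4)
print("pen",f(a,279.7,228.5,.158),f(b,378.3,188,.158))
print("contact",f(a,288.7,163.1,.027)); print("screw",f(a,164.1,217.9,.129),f(b,486.7,268.7,.129))
print("plunger",f(a,374.6,191.1,.071))
g=lambda x,y:f(a,260+x/6.5-.5,210+y/6.5-.5,.08)
print("holder top corners",g(92,85),g(222,88),g(84,205),g(217,213))
p=f(a,279.7,228.5,.158)
togo([p[0],p[1],.158-.03+.159+.12]); togo([.5,0,.4],0)
E
```

```text
pen [0.4265 0.0367 0.158 ] [0.4303 0.0402 0.158 ]
contact [0.6437 0.0226 0.027 ]
screw [0.4643 0.3622 0.129 ] [0.4658 0.3641 0.129 ]
plunger [ 0.5416 -0.2353  0.071 ]
holder top corners [0.4519 0.0623 0.08  ] [0.4496 0.0043 0.08  ] [0.3987 0.0655 0.08  ] [0.3943 0.0067 0.08  ]
rows xyz [14.62 18.08 -0.1 ] tool [0.3007 0.6042 0.4041] [ 1.7994e+02 -1.0000e-02 -2.6460e+01] F [0.1 0.1 0.5] t 0.2
rows xyz [17.91 18.08  0.18] tool [0.3007 0.6042 0.4041] [ 1.7994e+02 -1.0000e-02 -2.6460e+01] F [0.1 0.1 0.5] t 0.2
turn rows [ 9.75609184e-03  8.60381524e-04 -4.41058326e+00]
```

```bash
python3 -m handwheel '[[0,0.8,1,0,0,0,-1],[0,0.8,1,0,0,0,-1],[0,0.5,1,0,0,0,-1],[0,0.3,1,0,0,0,-0.9],[0,0,1,0,0,0,0]]'; python3 -m handwheel '[[0,0,1,0,0,0,0],[0,0,1,0,0,0,0],[0,0,1,0,0,0,0],[0,0,1,0,0,0,0],[0,0,1,0,0,0,0]]';python3 -m handwheel '[[0,0,1,0,0,0,0],[0,0,1,0,0,0,0],[0,0,1,0,0,0,0],[0,0,1,0,0,0,0],[0,0,1,0,0,0,0]]'
python3 -c "
from h import *
togo([.428,.038,.40],-3)"
```

```text
clock: 0.82
tool_pos: [0.326, 0.4634, 0.4045]
orientation: [180.0, 0.0, -3.0]
force: [-0.4, -0.3, 0.9]
opening: 0.0458
gripper_force: 0.0
clock: 1.45
tool_pos: [0.319, 0.3385, 0.4046]
orientation: [180.0, 0.0, -3.1]
force: [0.7, -0.3, 1.4]
opening: 0.0437
gripper_force: 0.0
clock: 2.08
tool_pos: [0.3123, 0.2131, 0.4047]
orientation: [-180.0, -0.0, -3.1]
force: [-0.3, 0.1, -0.6]
opening: 0.0438
gripper_force: 0.0
rows xyz [4.99 6.75 0.19] tool [0.3123 0.2131 0.4047] [-1.7999e+02 -1.0000e-02 -3.0600e+00] F [-0.3  0.1 -0.6] t 2.075
turn rows [-0.00136342 -0.00092145 -0.0096088 ]
```

```bash
python3 -m handwheel '[[0.4,0.7,1,0,0,0,0],[0.4,0.7,1,0,0,0,0],[0.4,0.7,1,0,0,0,0],[0.4,0.7,1,0,0,0,0],[0.4,0.7,1,0,0,0,0]]'; python3 -m handwheel '[[0.4,0.8,0.9,0,0,0,0],[0.4,0.7,0.85,0,0,0,0],[0.4,0,0,0,0,0,0]]'
python3 - <<'E'
from h import *
togo([.428,.038,.40],-3)
o=get_obs(); s=snapshot("wrist"); R,t=wristcam(o,s)
im=s["color"][:,:,::-1].copy(); cv2.imwrite("pics/w1.png",im)
print(s["tool_from_camera"],s["fx"],s["cx"],s["cy"])
for z in (.158,.08):
    p=R@np.array([.428,.038,z])+t; print(p[:2]/p[2]*s["fx"]+[s["cx"],s["cy"]])
E
```

```text
clock: 2.7
tool_pos: [0.3933, 0.0836, 0.4048]
orientation: [-180.0, -0.0, -3.1]
force: [0.4, 0.4, 0.2]
opening: 0.0614
gripper_force: 0.0
clock: 3.08
tool_pos: [0.4286, 0.0378, 0.4045]
orientation: [180.0, 0.0, -3.2]
force: [-0.2, -1.0, 0.7]
opening: 0.0612
gripper_force: 0.0
rows xyz [-0.02 -0.    0.18] tool [0.4286 0.0378 0.4045] [ 1.7997e+02  3.0000e-02 -3.2100e+00] F [-0.2 -1.   0.7] t 3.075
turn rows [ 0.00555017  0.00533062 -0.03551284]
[[-3.17205580e-04 -9.50500548e-01 -3.10722718e-01  8.54500788e-02]
 [ 9.99999894e-01 -1.97402381e-04 -4.17009981e-04  5.69567035e-04]
 [ 3.35030811e-04 -3.10722817e-01  9.50500510e-01  2.03251335e-02]
 [ 0.00000000e+00  0.00000000e+00  0.00000000e+00  1.00000000e+00]] 283.3247843348218 318.03875509806016 199.98063425808266
[317.18183358 213.31024392]
[317.36568755 188.39671527]
```

View pics/w1.png

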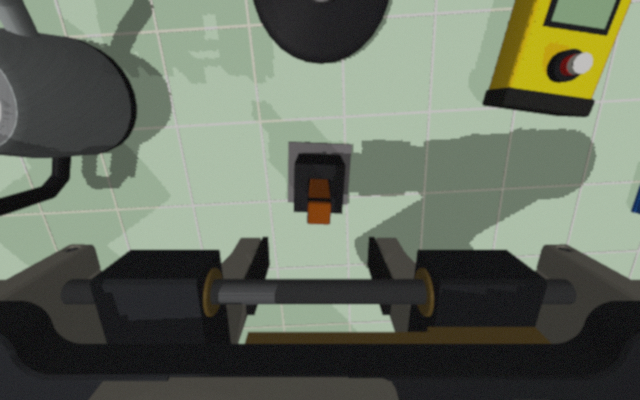

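The pen top sits at (319,213), where predicted within 2 px. I'll descend and grip.

```bash
python3 -m handwheel '[[0.4,0,0.05,1,0,0,0],[0.4,0,0,1,0,0,0],[0.4,0,0,1,0,0,0],[0.4,0,0,1,0,0,0],[0.4,0,0,0.7,0,0,0]]';python3 -m handwheel '[[0.4,0,0,0,0,0,0],[-1,0,0,0,0,0,0],[-1,0,0,0,0,0,0],[-1,0,0,0,0,0,0],[-1,0,0,0,0,0,0]]'; python3 -m handwheel '[[-1,0,0,0,0,0,0],[-1,0,0,0,0,0,0]]'
```

```text
clock: 3.75
tool_pos: [0.4274, 0.0385, 0.2864]
orientation: [180.0, 0.0, -3.0]
force: [0.5, 0.8, -0.3]
opening: 0.0613
gripper_force: 0.0
clock: 4.38
tool_pos: [0.4282, 0.0384, 0.2875]
orientation: [-180.0, -0.0, -3.1]
force: [-0.1, -0.2, -0.0]
opening: 0.027
gripper_force: 0.0
clock: 4.62
tool_pos: [0.4283, 0.0384, 0.2873]
orientation: [-180.0, -0.0, -3.1]
force: [-0.6, 0.4, 2.0]
opening: 0.0198
gripper_force: 30.0
```

```bash
python3 -m handwheel '[[-1,0,0,-0.6,0,0,0],[-1,0,0,-1,0,0,0],[-1,0,0,-1,0,0,0],[-1,0,0,-1,0,0,0],[-1,0,0,-1,0,0,0]]'; python3 -m handwheel '[[-1,1,0,-0.4,0,0,0],[-1,1,0,0,0,0,0],[-1,1,0,0,0,0,0],[-1,1,0,0,0,0,0],[-1,1,0,0,0,0,0]]'; python3 -m handwheel '[[-1,1,0,0,0,0,0],[-1,1,0,0,0,0,0],[-1,1,0,1,0,0,0],[-1,0.6,0,0.5,0,0,0],[-1,0,0,0,0,0,0]]'
python3 - <<'E'
from h import *
o=get_obs(); togo([.6437,.0226,.279+.03])
s=snapshot("wrist"); cv2.imwrite("pics/w2.png",s["color"][:,:,::-1])
R,t=wristcam(o,s)
for p in ([.6437,.0226,.027],o["tool_pos"]-[0,0,.279]):
    p=R@np.array(p)+t; print(p[:2]/p[2]*s["fx"]+[s["cx"],s["cy"]])
E
```

```text
clock: 5.25
tool_pos: [0.428, 0.0383, 0.4028]
orientation: [-180.0, 0.0, -3.1]
force: [0.9, 0.2, -0.4]
opening: 0.0198
gripper_force: 30.0
clock: 5.88
tool_pos: [0.5538, 0.0316, 0.4117]
orientation: [180.0, 0.0, -3.1]
force: [-0.3, 0.4, -0.2]
opening: 0.0197
gripper_force: 30.0
clock: 6.5
tool_pos: [0.6432, 0.0268, 0.3726]
orientation: [179.9, 0.2, -3.1]
force: [-0.7, -0.8, -0.2]
opening: 0.02
gripper_force: 30.0
rows xyz [0.04 0.16 2.55] tool [0.6432 0.0268 0.3726] [179.93   0.2   -3.09] F [-0.7 -0.8 -0.2] t 6.5
[320.81102837 181.61482295]
[317.20565075 199.9133788 ]
```

View pics/w2.png

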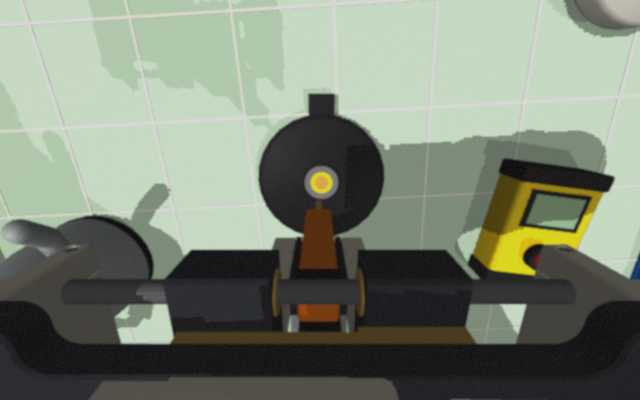

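The wrist view shows the contact at (321,182), exactly as predicted, and the tip at (319,200).

```bash
python3 -m handwheel '[[-1,0,0.1,0.8,0,0,0],[-1,0,0,0.8,0,0,0],[-1,0,0,0.7,0,0,0],[-1,0,0,0.2,0,0,0],[-1,0,0,0,0,0,0]]'; python3 -m handwheel '[[-1,0,0,0.1,0,0,0],[-1,0,0,0,0,0,0]]'; python3 -m handwheel '[[-1,0,0,0.06,0,0,0],[-1,0,0,0,0,0,0]]'; python3 -m handwheel '[[-1,0,0,0.04,0,0,0],[-1,0,0,0,0,0,0]]'
```

```text
clock: 7.18
tool_pos: [0.6428, 0.0245, 0.3125]
orientation: [180.0, -0.0, -3.0]
force: [0.5, 0.9, -0.6]
opening: 0.0198
gripper_force: 30.0
clock: 7.42
tool_pos: [0.6428, 0.0245, 0.31]
orientation: [-180.0, -0.0, -3.1]
force: [0.2, -0.4, 0.1]
opening: 0.0196
gripper_force: 30.0
clock: 7.68
tool_pos: [0.6428, 0.0244, 0.3081]
orientation: [180.0, 0.0, -3.1]
force: [-1.0, 0.6, -0.6]
opening: 0.0198
gripper_force: 30.0
clock: 7.92
tool_pos: [0.6427, 0.0244, 0.3071]
orientation: [180.0, 0.0, -3.1]
force: [0.0, -0.7, -0.5]
opening: 0.0196
gripper_force: 30.0
```

```bash
for i in 1; do python3 -m handwheel '[[-1,0,0,0.04,0,0,0],[-1,0,0,0,0,0,0]]'; python3 -m handwheel '[[-1,0,0,0.04,0,0,0],[-1,0,0,0,0,0,0]]';  python3 -m handwheel '[[-1,0,0,0.04,0,0,0],[-1,0,0,0,0,0,0]]'; done
```

```text
clock: 8.18
tool_pos: [0.6428, 0.0244, 0.3064]
orientation: [-180.0, -0.0, -3.1]
force: [-0.7, -0.4, 1.9]
opening: 0.0201
gripper_force: 30.0
clock: 8.43
tool_pos: [0.6429, 0.0244, 0.3062]
orientation: [180.0, -0.1, -3.0]
force: [-2.9, -0.2, 7.5]
opening: 0.0199
gripper_force: 30.0
clock: 8.68
tool_pos: [0.6429, 0.0244, 0.3061]
orientation: [180.0, -0.1, -3.0]
force: [-3.8, 1.0, 12.6]
opening: 0.0199
gripper_force: 30.0
```

```bash
python3 -m handwheel '[[-1,0,0,0,0,0,0],[-1,0,0,0,0,0,0],[-1,0,0,0,0,0,0],[-1,0,0,0,0,0,0],[-1,0,0,0,0,0,0]]'; python3 - <<'E'
from h import *
w=snapshot("wrist")["color"][:,:,::-1]; b=snapshot("scene"); im=b["color"][:,:,::-1]
p=np.array(b["R"])@[.6437,.0226,.027]+b["t"]; u,v=(p[:2]/p[2]*b["fx"]+[b["cx"],b["cy"]]).round().astype(int); print(u,v)
c=lambda im,u,v:cv2.resize(im[v-25:v+25,u-25:u+25],(400,400),interpolation=cv2.INTER_CUBIC)
cv2.imwrite("pics/c3.png",cv2.convertScaleAbs(np.hstack([c(w,319,195),c(im,u,v)]),alpha=1.4))
E
```

```text
clock: 9.3
tool_pos: [0.6428, 0.0244, 0.3061]
orientation: [180.0, -0.1, -3.0]
force: [-3.5, 0.6, 11.4]
opening: 0.0198
gripper_force: 30.0
323 268
```

View pics/c3.png

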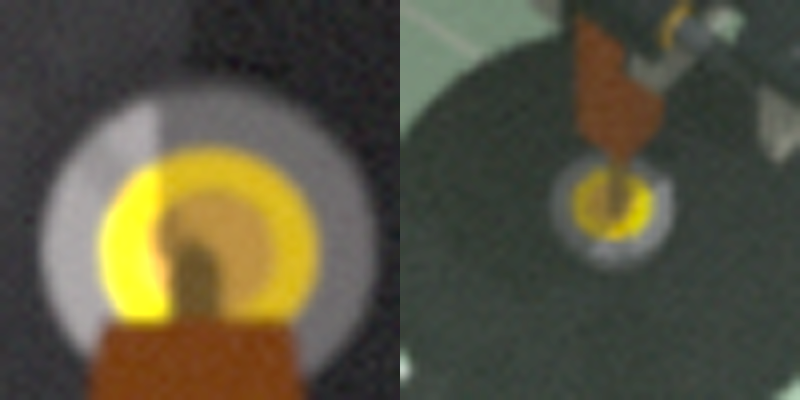

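The crop shows the tip on the brass disc, about 3 mm off centre, so step 1 is held. Next I'll lift high and go to the screw.

```bash
python3 -m handwheel '[[-1,0,0,-0.5,0,0,0],[-1,0,0,-1,0,0,0],[-1,0,0,-1,0,0,0],[-1,-0.3,0,-1,0,0,0],[-1,-0.8,0,-1,0,0,0]]'; python3 -m handwheel '[[-1,-0.8,-1,-1,0,0,0],[-1,-0.8,-1,-1,0,0,0],[-1,-0.8,-1,-1,0,0,0],[-1,-0.8,-1,0,0,0,0],[-1,-0.8,-1,0,0,0,0]]'; python3 -m handwheel '[[-1,-0.8,-1,0,0,0,0],[-1,-0.8,-1,0,0,0,0],[-1,-0.8,-1,0,0,0,0],[-1,0,-1,0,0,0,0],[-1,0,-1,0,0,0,0]]'; python3 -c "
from h import *
togo([.4665,.363,.46])"
```

```text
clock: 10.02
tool_pos: [0.6155, 0.0259, 0.4173]
orientation: [180.0, 0.0, -3.1]
force: [-0.2, -0.6, -0.2]
opening: 0.0198
gripper_force: 30.0
clock: 10.65
tool_pos: [0.5213, 0.1567, 0.4925]
orientation: [-179.9, -0.0, -3.1]
force: [0.4, 0.8, -0.1]
opening: 0.02
gripper_force: 30.0
clock: 11.28
tool_pos: [0.4692, 0.2853, 0.492]
orientation: [-180.0, -0.0, -3.0]
force: [0.5, -0.5, -0.9]
opening: 0.02
gripper_force: 30.0
rows xyz [-0.27 -3.1   1.28] tool [0.4692 0.2853 0.492 ] [-1.7997e+02 -3.0000e-02 -3.0500e+00] F [ 0.5 -0.5 -0.9] t 11.275
```

```bash
python3 -m handwheel '[[-1,-0.27,-1,0,0,0,0],[-1,0,-1,0,0,0,0],[-1,0,-1,0.3,0,0,0],[-1,0,-0.1,1,0,0,0],[-1,0,0,0,0,0,0]]'; python3 - <<'E'
from h import *
togo([.4665,.363,.4083]); o=get_obs(); w=snapshot("wrist"); R,t=wristcam(o,w)
for p in ([.465,.363,.129],o["tool_pos"]-[0.0015,0,.2793]):
    p=R@np.array(p)+t; q=p[:2]/p[2]*w["fx"]+[w["cx"],w["cy"]]; print(q,(q-[289,145])*10)
im=w["color"][145:245,289:349,::-1]
cv2.imwrite("pics/c4.png",cv2.convertScaleAbs(cv2.resize(im[:60],(600,600),interpolation=cv2.INTER_CUBIC),alpha=1.4))
E
```

```text
clock: 11.9
tool_pos: [0.4662, 0.3625, 0.4563]
orientation: [179.8, 0.2, -3.1]
force: [0.0, -0.6, -0.4]
opening: 0.0201
gripper_force: 30.0
rows xyz [ 0.02 -0.03  1.92] tool [0.4662 0.3625 0.4563] [179.76   0.18  -3.05] F [ 0.  -0.6 -0.4] t 11.9
[316.05504404 187.57923549] [270.55044044 425.79235491]
[316.45603582 201.37885865] [274.56035817 563.78858647]
```

View pics/c4.png

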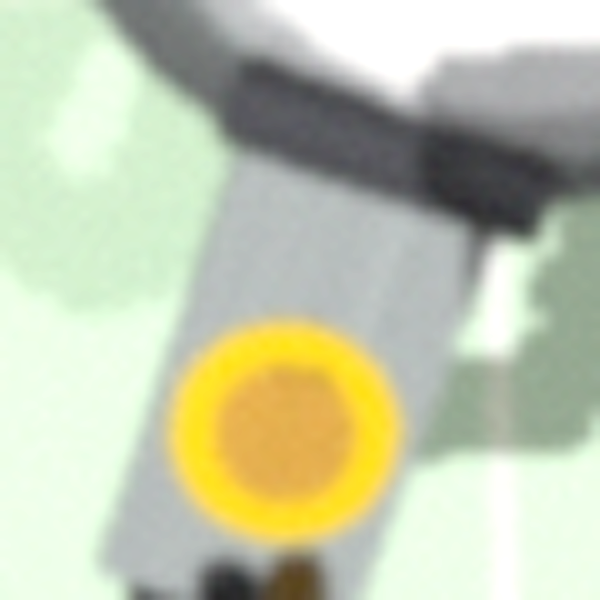

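The screw is at crop (286,430), under 2 mm from the prediction, and the tip lines up with it. I'll descend in small steps.

```bash
python3 -m handwheel '[[-1,0,0,0.7,0,0,0],[-1,0,0,0.7,0,0,0],[-1,0,0,0.3,0,0,0],[-1,0,0,0.1,0,0,0],[-1,0,0,0,0,0,0]]'; python3 -m handwheel '[[-1,0,0,0.06,0,0,0],[-1,0,0,0,0,0,0]]'; python3 -m handwheel '[[-1,0,0,0.04,0,0,0],[-1,0,0,0,0,0,0]]';  python3 -m handwheel '[[-1,0,0,0.03,0,0,0],[-1,0,0,0,0,0,0]]'
```

```text
clock: 12.58
tool_pos: [0.4664, 0.3618, 0.4144]
orientation: [-180.0, -0.0, -3.1]
force: [-0.5, 0.3, -0.2]
opening: 0.0199
gripper_force: 30.0
clock: 12.82
tool_pos: [0.4663, 0.3618, 0.4129]
orientation: [-180.0, -0.0, -3.1]
force: [-0.2, 0.0, -0.3]
opening: 0.0201
gripper_force: 30.0
clock: 13.08
tool_pos: [0.4663, 0.3618, 0.4116]
orientation: [180.0, 0.0, -3.1]
force: [0.1, 0.2, 0.3]
opening: 0.0199
gripper_force: 30.0
clock: 13.32
tool_pos: [0.4663, 0.3618, 0.4108]
orientation: [180.0, 0.0, -3.1]
force: [0.0, -0.8, -0.6]
opening: 0.02
gripper_force: 30.0
```

```bash
python3 -m handwheel '[[-1,0,0,0.05,0,0,0],[-1,0,0,0,0,0,0]]'; python3 -m handwheel '[[-1,0,0,0.04,0,0,0],[-1,0,0,0,0,0,0]]';  python3 -m handwheel '[[-1,0,0,0.02,0,0,0],[-1,0,0,0,0,0,0]]'
```

```text
clock: 13.58
tool_pos: [0.4662, 0.3618, 0.4095]
orientation: [180.0, 0.0, -3.1]
force: [0.3, -0.1, -0.3]
opening: 0.0201
gripper_force: 30.0
clock: 13.82
tool_pos: [0.4663, 0.3618, 0.4086]
orientation: [180.0, 0.0, -3.1]
force: [-0.4, -0.5, -0.0]
opening: 0.02
gripper_force: 30.0
clock: 14.08
tool_pos: [0.4663, 0.3618, 0.4084]
orientation: [-180.0, -0.0, -3.1]
force: [0.1, -0.2, 0.7]
opening: 0.0196
gripper_force: 30.0
```

```bash
python3 -m handwheel '[[-1,0,0,0.03,0,0,0],[-1,0,0,0,0,0,0]]'; python3 -m handwheel '[[-1,0,0,0.02,0,0,0],[-1,0,0,0,0,0,0],[-1,0,0,0,0,0,0],[-1,0,0,0,0,0,0]]'
```

```text
clock: 14.32
tool_pos: [0.4663, 0.3617, 0.4082]
orientation: [-180.0, -0.0, -3.1]
force: [-1.4, -1.4, 5.0]
opening: 0.0198
gripper_force: 30.0
clock: 14.82
tool_pos: [0.4663, 0.3618, 0.4082]
orientation: [-180.0, -0.1, -3.0]
force: [-3.4, -1.5, 7.4]
opening: 0.0198
gripper_force: 30.0
```

```bash
python3 -m handwheel '[[-1,0,0,0,0,0,0],[-1,0,0,0,0,0,0],[-1,0,0,0,0,0,0],[-1,0,0,0,0,0,0],[-1,0,0,0,0,0,0]]'; python3 -m handwheel '[[-1,0,0,-0.5,0,0,0],[-1,0,0,-1,0,0,0],[-1,0,0,-1,0,0,0],[-1,0,1,-1,0,0,0],[-1,0,1,0,0,0,0]]'; for i in 1 2 3; do python3 -m handwheel '[[-1,0.2,1,0,0,0,0],[-1,0.2,1,0,0,0,0],[-1,0.2,1,0,0,0,0],[-1,0.2,1,0,0,0,0],[-1,0.2,1,0,0,0,0]]'|head -2; done;  python3 -c "
from h import *
togo([.543,-.2353,.39])"
```

```text
clock: 15.45
tool_pos: [0.4663, 0.3617, 0.4082]
orientation: [-180.0, -0.1, -3.0]
force: [-3.1, -1.1, 7.8]
opening: 0.0194
gripper_force: 30.0
clock: 16.08
tool_pos: [0.4638, 0.3115, 0.4968]
orientation: [-179.8, -0.2, -3.0]
force: [0.6, -0.7, -1.0]
opening: 0.0196
gripper_force: 30.0
clock: 16.7
tool_pos: [0.4821, 0.1839, 0.4938]
clock: 17.32
tool_pos: [0.5001, 0.0577, 0.4938]
clock: 17.95
tool_pos: [0.5182, -0.0684, 0.4937]
rows xyz [1.36 6.61 4.15] tool [ 0.5182 -0.0684  0.4937] [ 1.7998e+02  6.0000e-02 -3.0900e+00] F [0.7 0.1 0.7] t 17.95
```

```bash
python3 -m handwheel '[[-1,0.2,1,0,0,0,0],[-1,0.2,1,0,0,0,0],[-1,0.2,1,0.5,0,0,0],[-1,0.2,1,0.6,0,0,0],[-1,0.2,1,1,0,0,0]]'; python3 -m handwheel '[[-1,0.2,1,1,0,0,0],[-1,0.16,0.6,1,0,0,0],[-1,0,0,0,0,0,0]]'; python3 - <<'E'
from h import *
togo([.543,-.2353,.3502]); o=get_obs(); w=snapshot("wrist"); R,t=wristcam(o,w)
for p in ([.5416,-.2353,.071],o["tool_pos"]-[0.0015,0,.2793]):
    p=R@np.array(p)+t; q=p[:2]/p[2]*w["fx"]+[w["cx"],w["cy"]]; print(q,(q-[289,155])*10)
im=w["color"][155:215,289:349,::-1]
cv2.imwrite("pics/c5.png",cv2.convertScaleAbs(cv2.resize(im,(600,600),interpolation=cv2.INTER_CUBIC),alpha=1.3))
E
```

```text
clock: 18.58
tool_pos: [0.5364, -0.1946, 0.4414]
orientation: [180.0, -0.0, -3.1]
force: [1.8, 0.5, -0.8]
opening: 0.0199
gripper_force: 30.0
clock: 18.95
tool_pos: [0.5425, -0.2347, 0.389]
orientation: [-180.0, 0.3, -3.2]
force: [-0.3, -0.7, -0.6]
opening: 0.0203
gripper_force: 30.0
rows xyz [0.03 0.02 1.55] tool [ 0.5425 -0.2347  0.389 ] [-179.97    0.32   -3.19] F [-0.3 -0.7 -0.6] t 18.95
[318.35941529 188.82928565] [293.5941529  338.29285646]
[317.81778737 200.69266778] [288.17787368 456.92667775]
```

View pics/c5.png

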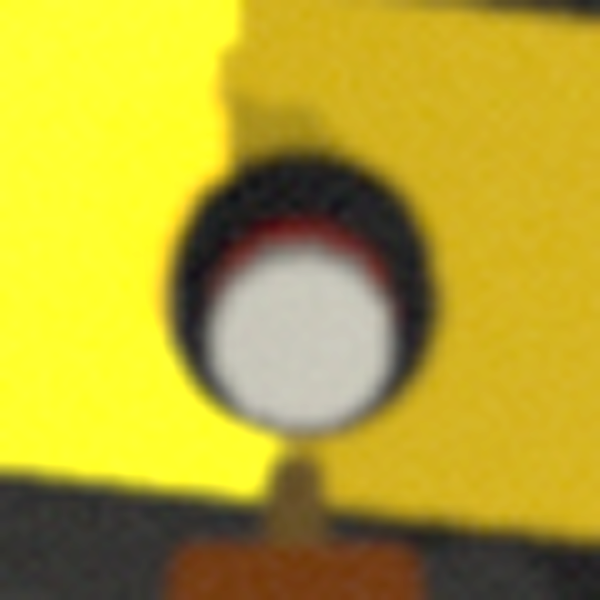

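The plunger is at crop (302,338) and the tip at x 298, aligned within about 1 mm. I'll descend to contact at z≈0.350, then to about 0.342.

```bash
python3 -m handwheel '[[-1,0.05,0.02,0.6,0,0,0],[-1,0,0,0.5,0,0,0],[-1,0,0,0.2,0,0,0],[-1,0,0,0,0,0,0]]'; python3 -m handwheel '[[-1,0,0,0.1,0,0,0],[-1,0,0,0,0,0,0]]'; python3 -m handwheel '[[-1,0,0,0.06,0,0,0],[-1,0,0,0,0,0,0]]'
```

```text
clock: 19.5
tool_pos: [0.5448, -0.2335, 0.3591]
orientation: [180.0, 0.0, -3.0]
force: [0.6, -0.8, 0.7]
opening: 0.0199
gripper_force: 30.0
clock: 19.75
tool_pos: [0.5449, -0.2337, 0.357]
orientation: [-180.0, -0.0, -3.1]
force: [0.4, 0.5, -0.9]
opening: 0.0199
gripper_force: 30.0
clock: 20.0
tool_pos: [0.5448, -0.2338, 0.3554]
orientation: [-180.0, 0.0, -3.1]
force: [-0.5, -0.2, -0.4]
opening: 0.0199
gripper_force: 30.0
```

```bash
python3 -m handwheel '[[-1,-0.02,0.08,0.1,0,0,0],[-1,0,0,0,0,0,0]]'; python3 -m handwheel '[[-1,0,0,0.1,0,0,0],[-1,0,0,0,0,0,0]]'; python3 -m handwheel '[[-1,0,0,0.06,0,0,0],[-1,0,0,0,0,0,0]]'; python3 -m handwheel '[[-1,0,0,0.05,0,0,0],[-1,0,0,0,0,0,0]]'
```

```text
clock: 20.25
tool_pos: [0.5441, -0.2359, 0.3526]
orientation: [-180.0, 0.0, -3.1]
force: [-0.1, 0.1, -1.2]
opening: 0.0198
gripper_force: 30.0
clock: 20.5
tool_pos: [0.5443, -0.2357, 0.3504]
orientation: [180.0, -0.0, -3.1]
force: [0.1, -0.6, -0.8]
opening: 0.0197
gripper_force: 30.0
clock: 20.75
tool_pos: [0.5443, -0.2358, 0.3491]
orientation: [180.0, -0.0, -3.1]
force: [0.6, -0.2, 1.4]
opening: 0.02
gripper_force: 30.0
clock: 21.0
tool_pos: [0.5443, -0.2357, 0.3477]
orientation: [180.0, -0.0, -3.1]
force: [0.1, 0.1, 1.9]
opening: 0.0196
gripper_force: 30.0
```

Contact was near z≈0.350, as expected. About 5.7 mm of travel remain.

```bash
python3 -m handwheel '[[-1,0,0,0.08,0,0,0],[-1,0,0,0,0,0,0]]'; python3 -m handwheel '[[-1,0,0,0.08,0,0,0],[-1,0,0,0,0,0,0]]'; python3 -m handwheel '[[-1,0,0,0.06,0,0,0],[-1,0,0,0,0,0,0],[-1,0,0,0,0,0,0]]'
```

```text
clock: 21.25
tool_pos: [0.5443, -0.2358, 0.3456]
orientation: [180.0, -0.0, -3.1]
force: [0.1, 0.6, 2.5]
opening: 0.02
gripper_force: 30.0
clock: 21.5
tool_pos: [0.5443, -0.2357, 0.3437]
orientation: [180.0, -0.0, -3.1]
force: [-0.3, 0.4, 3.3]
opening: 0.0199
gripper_force: 30.0
clock: 21.88
tool_pos: [0.5443, -0.2358, 0.3423]
orientation: [180.0, -0.0, -3.1]
force: [0.3, -1.0, 3.3]
opening: 0.0198
gripper_force: 30.0
```

```bash
python3 -m handwheel '[[-1,0,0,0,0,0,0],[-1,0,0,0,0,0,0],[-1,0,0,0,0,0,0],[-1,0,0,0,0,0,0]]'; python3 - <<'E'
from h import *
w=snapshot("wrist")["color"][:,:,::-1]; b=snapshot("scene"); im=b["color"][:,:,::-1]
p=np.array(b["R"])@[.5416,-.2353,.063]+b["t"]; u,v=(p[:2]/p[2]*b["fx"]+[b["cx"],b["cy"]]).round().astype(int)
c=lambda im,u,v:cv2.resize(im[v-20:v+20,u-20:u+20],(400,400),interpolation=cv2.INTER_CUBIC)
cv2.imwrite("pics/c6.png",cv2.convertScaleAbs(np.hstack([c(w,319,195),c(im,u,v)]),alpha=1.3))
E
```

```text
clock: 22.38
tool_pos: [0.5443, -0.2357, 0.3422]
orientation: [180.0, -0.0, -3.1]
force: [0.2, -0.4, 3.8]
opening: 0.0199
gripper_force: 30.0
```

View pics/c6.png

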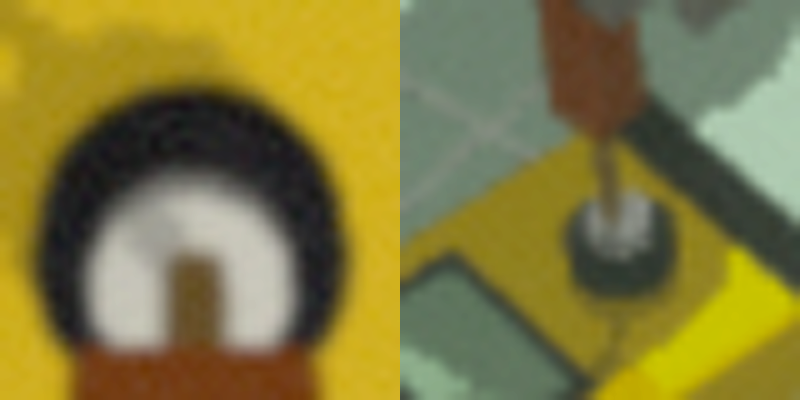

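Both views show the tip centred on the white plunger top, no red visible and the white still proud of the collar. The force is 3.8 N, matching half way.

```bash
python3 -c "
from plant import *
print(close_job())"
```

```text
the job is handed in; nothing more can be done
None
```

The job is handed in: the pen tip rested over a second on the base contact and about a second on the kettle screw, and the still-gripped pen now holds the plunger about 8 mm down at 3.8 N; the hand-in call gave no verdict.

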